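Advance a latched length stop by one notch and lock it

TASK

Move the blue length stop on the bench rail to its very next notch towards the red end: turn the lock handle open, in line with the rail; squeeze the yellow latch tab towards the black grip post to free the stop and slide it off its notch; then let the stop click into the next notch (not the one after), with the tab sprung fully out. Finally turn the lock handle back across the rail to its closed stop and let go, without knocking the other things about.

Things in the scene. Friction and masses are not known exactly. Their poses are not given: they have to be found in the camera images.
- stop_rail: Fixed grey base plate, 118 x 310 x 12 mm, with an aluminium guide rail along it (top 32 mm above the bench). Origin: on the bench under the middle of the guide rail. y axis: along the rail towards its red end block (the other is blue); x: across it, away from the robot; z up. Its yaw varies within 0.35 rad either way.
- first_notch (a point): Fixed point on the rail's middle line, 30 mm above the bench, at the first notch, where the stop's tooth starts. All notches are out of sight under the stop. The second is 40 to 60 mm farther towards the red end, different every time, so found by feel; the third is 36 mm past the second.
- length_stop (a joint): Travel of the blue length stop (50 x 132 mm, 44 mm tall without its grip) along the rail's +y, m: 0 in the first notch, range -0.003 to 0.105. Friction about 1.5 N, plus about 2 N while its tooth rubs between notches. Blocked, with 2 mm of play, while the tooth is in a notch; at the start also by the closed lock handle's dog.
- stop_grip (a point): Middle of the pinch grip on top of the stop, 85 mm above the bench, moves with the stop. Outer face of the upright black post (26 mm wide, 10 thick, top at 101 mm): 22 mm from here towards the rail's -y (blue end). Outer face of the yellow tab at this height: 23 mm towards +y sprung out, 1 mm pressed in. Pinch width along the rail: 45 mm at rest, 23 mm squeezed.
- tab_face (a point): Centre of the outer (red-end side) face of the yellow latch tab, 85 mm above the bench when sprung out; it turns with the tab. The tab is a paddle 26 mm wide across the rail, 8 mm thick, top 99 mm above the bench, pivot at 32 mm, leaning 0.2 rad to the red end at rest. Spring at this point: 4 N to start, 8 N fully in.
- latch_tab (a joint): Turn of the yellow latch tab, rad: 0 sprung out, tooth down in a notch; pressed towards the post (rail's -y) it grows to 0.40 at its stop. Tooth clear of the notch above 0.30. Let go between notches, it stays at 0.23 to 0.28, the tooth rubbing on the bar; pushed on, the tooth drops into the next notch, the tab springs to 0 and the stop halts hard.
- lock_handle (a joint): Turn of the red quarter-turn lock handle, rad: 0 closed (lever across the rail, pointing to its -x), 1.57 open (in line, pointing to its -y, the blue end), anticlockwise from above as it opens; hard stops at both ends, 2 N friction at the knob, stays where left. Starts 0 to 0.12. Its dog blocks the stop when closed: ahead of it at first, behind it after the job.
- lock_knob (a point): Centre of the upright black round knob at the end of the lock handle's lever, 80 mm above the bench: 20 mm in diameter, from 54 to 96 mm above the bench, 55 mm from the handle's axis. The lever under it is 14 mm wide, its top at 54 mm.
- lock_pivot (a point): Point on the upright axis of the lock handle, fixed to the rail, 80 mm above the bench.
- pliers: Bystander: red-handled pliers, 54 x 168 x 16 mm, lying in front of the red half of the rail. Origin: centre of the underside, long axis y.
- grease_tin: Bystander: round yellow tin, 68 mm in diameter, 72 mm tall, standing behind the rail. Origin: centre of the underside.
- wedge_a: Bystander: wooden wedge, 45 x 90 x 36 mm, behind the rail. Origin: centre of the underside, long axis y.
- tyre_gauge: Bystander: tyre pressure gauge with a black round case and brass stem, 58 x 139 x 22 mm, lying on the left. Origin: centre of the underside.
- screwdriver_flat: Bystander: red-handled screwdriver, 29 x 210 x 27 mm, lying on the right. Origin: centre of the underside.
- mug: Bystander: green mug, 82 x 114 x 94 mm, standing at the back left. Origin: centre of the underside.

How it is judged:
By the outcome, as a careful person would: the job done as asked, in the order asked, and still so for the second after the job is handed in, with the robot touching nothing.
It also fails if it takes over 58 s, if anything falls off the work surface, if the arm or the gripper's body presses on something with over 40 N, if the wrist force passes 120 N, or if a joint passes its speed limit or range.

ROBOT

A 6-joint arm with a two-finger parallel gripper is mounted at the origin on a cart in front of the work surface, level with it; the furniture and walls round the work are solid. World frame = base frame: x ahead of the robot, y to its left, z up, the work surface at z = 0. Lengths are in m, angles in degrees, forces in N, time in s.
With the tool pointing down it reaches from about 0.375 to 0.9 m from the base axis. Payload 3.1 kg.
Tool frame: the origin (TCP) lies at the very end of the fingers, on their centre line; the grasp point (between the pads) lies bot.grip_point_offset behind it (bot.grip_point_offset is the distance from the TCP to the grasp point, in m); z points along the fingers, y is the line along which they close (so a half turn about z gives the same grasp; the last joint's range is limited). The gripper opens to 87 mm and grips with 3 to 60 N. Pads are 19 mm wide; open, the fingers measure 117 mm over their backs; the gripper's body (75 mm by 190 mm) begins 51 mm behind the grasp point.
Start: joints at [-86.545, 30.224, 82.088, -0, 67.689, -10.227], TCP at [0.148, -0.607, 0.223] pointing down, gripper open.
Joint ranges: [-176.69, 176.69], [-43.24, 126.21], [12.49, 139.97], [-82, 262], [0, 151.66], [-163.58, 163.58]. Speed limits (degrees/s): [159.86, 159.86, 180, 180, 180, 180].

INTERFACE

Orientations are given as a 3x3 rotation matrix whose columns are the frame's x, y, z axes.
In Python, from rig import bot, viewer, ticket gives the robot as it stands.
- The arm moves only by the tool servo_tool, never from a script. Its argument "targets" is a list of rows, each an object with "offset": the shift along the tool's x, y, z in m, a list of three; "dr": the turn, a rotation vector about the tool's x, y, z in degrees, a list of three. In form: [{"offset": [x, y, z], "dr": [ax, ay, az]}, ...]. A call has 1 to 20 rows; each row is the pose to reach, as a shift and turn from the pose commanded when the call began, along the tool's axes at that moment; what a row does not reach only later rows make up. A row lasts 1/12 s, in which the tool goes at most 41.7 mm and 7.16 degrees, less where a joint would pass 70% of its speed; a pose out of reach is approached as far as the arm can. A call with a gripper value outside its range is refused whole. "gripper" is the gripper command: -1 is fully open, 1 is shut, values between are in proportion, set as the call begins (left out, the last holds). The fingers move at their own pace and stop on an object; the grip force is fixed at half the most. Time passes only in rows, so rows that repeat a pose let the fingers close. It gives the time, the measured TCP pose, the force, the opening and the grip force at its end, in the units of the state.
- bot.read_state(): the state, without advancing time (a new reading comes with each control period).
- viewer.capture(name): name is "scene" or "side" or "wrist"; returns a dict with "color" (480x640x3 uint8, red, green, blue), "camera_matrix" (3x3 intrinsics, pixels), "R" (3x3) and "t" (3): a world point X has camera coordinates R X + t. Camera axes: x right, y down, z forward; pixel columns grow to the right and rows downward; lengths in m; the calibration is good to about 2 mm. A picture is of the moment at which its call begins. There is no depth.
- ticket.hand_in(): hands the job in; it is judged then, once.
The state is a dict: "time_s": time; "joint_positions": joint angles; "qvel": joint speeds; "tau": joint torques, N m; "position": TCP position; "tcp_rot": TCP orientation; "force": force on the tool from outside, world axes, zero at the start; "moment": the same for the moment, N m; "opening": opening from 0.0 (shut) to 1.0 (fully open); "grasp_force": force on a finger pad.
Only numpy, scipy, OpenCV 4.12 (cv2) and the standard library are available. Lean on these libraries where they do the work, as an engineer would, in place of code of your own. Each camera call takes 0.05 s, during which the arm holds its last target. There are 200 camera calls.

## Working session

There is one attempt and no reset: what is moved stays moved. The work goes in short steps, Python scripts to look and compute and a tool call to move; the robot and the scene stay as the last step left them, time stands still between calls to the robot, and variables do not carry over. Pictures are saved under pics/ and viewed, at most 10 in all, crops included, and the job is handed in when it is done.

Besides the shell and the picture viewer there is one more tool, called as name(argument=value, ...), one argument or row to a line, values as JSON. servo_tool: Moves the arm, as the interface text tells. Its arguments: {"type":"object","properties":{"targets":{"type":"array"},"gripper":{"type":"number"}},"required":["targets"]}

```bash
ls; mkdir -p pics
python3 - <<'E'
from rig import bot,viewer
import cv2,numpy as np
s=bot.read_state();print({k:np.round(v,3).tolist() for k,v in s.items()},bot.grip_point_offset)
for n in ["scene","side"]:
    d=viewer.capture(n);np.savez(f'pics/{n}0.npz',**d);cv2.imwrite(f'pics/{n}0.png',d['color'][...,::-1])
    print(n,np.round(d['camera_matrix'],1).tolist(),np.round(d['R'],3).tolist(),np.round(-d['R'].T@d['t'],3))
E
```

```text
pics
{'time_s': 0.0, 'joint_positions': [-86.546, 30.278, 82.158, -0.002, 67.687, -10.225], 'qvel': [0.041, 0.015, 0.064, -0.01, 0.113, 0.074], 'tau': [-0.0, -44.004, -17.659, 0.063, 0.058, -0.0], 'position': [0.148, -0.607, 0.222], 'tcp_rot': [[0.972, 0.236, -0.0], [0.236, -0.972, 0.002], [0.0, -0.002, -1.0]], 'force': [0.654, -0.18, -0.06], 'moment': [-0.019, 0.011, -0.015], 'grasp_force': 0.0, 'opening': 1.003} 0.0187
scene [[527.6, 0.0, 319.5], [0.0, 527.6, 236.0], [0.0, 0.0, 1.0]] [[-0.522, -0.853, 0.009], [-0.436, 0.258, -0.862], [0.733, -0.454, -0.507]] [-0.397  0.57   0.73 ]
side [[597.6, 0.0, 305.2], [0.0, 597.6, 241.9], [0.0, 0.0, 1.0]] [[0.997, 0.074, 0.019], [0.062, -0.644, -0.763], [-0.045, 0.761, -0.647]] [ 0.601 -1.056  0.98 ]
```

View pics/scene0.png

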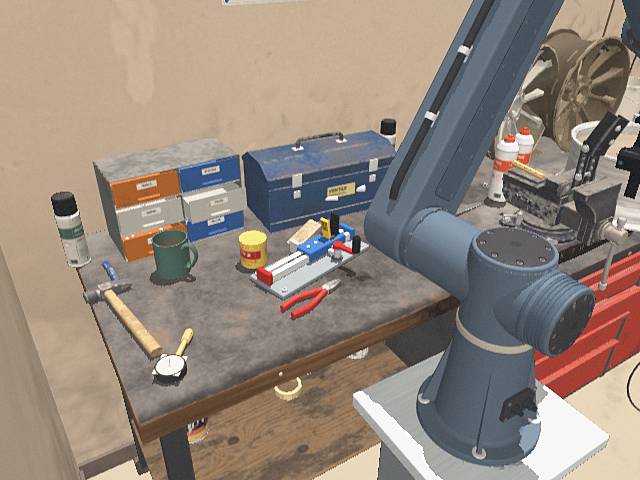

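View pics/side0.png

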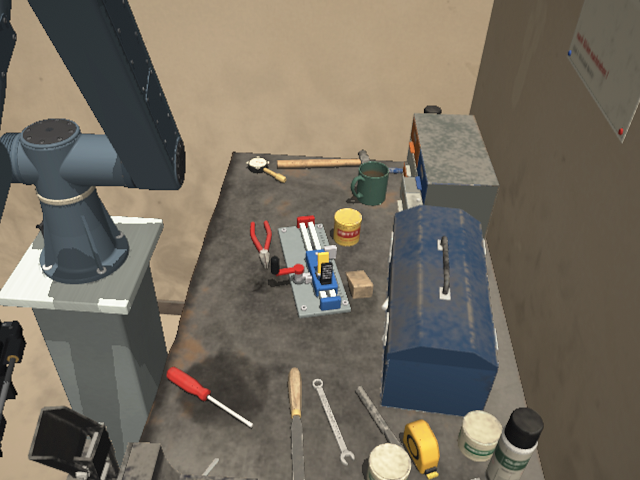

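The scene view shows the rail with its red block near (265,275), the tab and post at (330,225) and the knob at (356,243). In the side view the red block is near (307,219), the tab at (322,257), the post at (326,270) and the knob at (275,266). Next I'll take enlarged crops.

```bash
python3 - <<'E'
import cv2,numpy as np
a=cv2.imread('pics/scene0.png')[200:310,240:380];b=cv2.imread('pics/side0.png')[200:325,240:375]
a=cv2.resize(a,None,fx=2.8,fy=2.8,interpolation=2);b=cv2.resize(b,None,fx=2.8,fy=2.8,interpolation=2)
o=np.zeros((350,780,3),np.uint8);o[:a.shape[0],:392]=a[:350];o[:b.shape[0],400:400+b.shape[1]]=b[:350];cv2.imwrite('pics/crop0.png',o)
E
cat > h.py <<'E'
import numpy as np,cv2
def ray(d,u,v):
    R=d['R'];w=R.T@np.linalg.inv(d['camera_matrix'])@[u,v,1.];return -R.T@d['t'],w/np.linalg.norm(w)
def plane(d,u,v,z):
    c,w=ray(d,u,v);return c+w*(z-c[2])/w[2]
def tri(obs):  # [(d,u,v)..] -> point, rms miss
    A=0;b=0;L=[]
    for d,u,v in obs:
        c,w=ray(d,u,v);P=np.eye(3)-np.outer(w,w);A=A+P;b=b+P@c;L.append((c,P))
    x=np.linalg.solve(A,b);return x,[round(float(np.linalg.norm(P@(x-c))),4) for c,P in L]
def proj(d,X):
    p=d['camera_matrix']@(d['R']@np.asarray(X)+d['t']);return p[:2]/p[2]
def blobs(d,lo,hi,roi=None,amin=8):
    h=cv2.cvtColor(d['color'],cv2.COLOR_RGB2HSV);m=cv2.inRange(h,lo,hi)
    if roi:
        k=np.zeros_like(m);k[roi[1]:roi[3],roi[0]:roi[2]]=1;m=m*k
    n,l,s,c=cv2.connectedComponentsWithStats(m)
    return [(c[i].round(1).tolist(),s[i].tolist()) for i in range(1,n) if s[i][4]>=amin],m
E
python3 - <<'E'
from h import *
for n,roi in [('scene',(240,200,380,310)),('side',(262,200,375,325))]:
    d=dict(np.load(f'pics/{n}0.npz'));print(n)
    for c,lo,hi in [('yel',(22,130,120),(32,255,255)),('red',(0,170,120),(6,255,255)),('blk',(0,0,0),(180,255,35)),('blue',(105,120,60),(120,255,255))]:
        print(c,blobs(d,lo,hi,roi)[0])
E
```

```text
scene
yel [([326.0, 228.7], [321, 217, 10, 22, 101]), ([262.8, 254.4], [261, 251, 4, 7, 17]), ([243.3, 262.1], [241, 260, 7, 4, 9]), ([260.6, 264.0], [255, 261, 11, 7, 22])]
red [([341.6, 246.9], [333, 242, 21, 13, 111]), ([251.9, 255.6], [241, 252, 19, 7, 57]), ([264.2, 275.6], [257, 267, 16, 18, 185]), ([301.0, 298.2], [281, 289, 40, 21, 158]), ([312.9, 302.8], [298, 290, 29, 20, 115])]
blk [([335.3, 232.5], [332, 230, 7, 5, 13]), ([352.7, 245.2], [352, 239, 2, 13, 14])]
blue [([334.8, 201.0], [332, 200, 7, 3, 8]), ([348.1, 203.6], [342, 202, 12, 4, 14]), ([336.7, 206.2], [333, 205, 8, 3, 12]), ([252.2, 210.3], [248, 206, 10, 11, 13]), ([337.3, 210.8], [333, 209, 10, 4, 13]), ([240.8, 219.3], [240, 211, 3, 16, 40]), ([319.5, 217.2], [310, 213, 18, 9, 40]), ([345.2, 212.9], [342, 212, 7, 3, 8]), ([286.4, 218.1], [283, 217, 7, 3, 8]), ([262.9, 222.3], [260, 219, 7, 7, 9]), ([347.4, 229.2], [340, 223, 15, 16, 107]), ([318.9, 245.6], [297, 233, 48, 29, 583])]
side
yel [([347.3, 216.9], [335, 209, 26, 17, 306]), ([322.0, 258.8], [318, 252, 11, 21, 119])]
red [([305.1, 219.6], [297, 216, 18, 12, 108]), ([265.9, 224.6], [264, 221, 5, 9, 22]), ([349.5, 235.8], [341, 233, 18, 5, 32]), ([267.6, 241.3], [265, 234, 6, 15, 58]), ([291.6, 269.9], [278, 265, 26, 10, 161])]
blk [([274.2, 266.5], [271, 259, 8, 15, 102]), ([323.9, 278.4], [320, 267, 11, 17, 52]), ([281.9, 282.9], [281, 281, 3, 4, 8])]
blue [([318.4, 272.8], [306, 249, 32, 47, 488]), ([330.1, 302.7], [320, 296, 21, 14, 238])]
```

View pics/crop0.png

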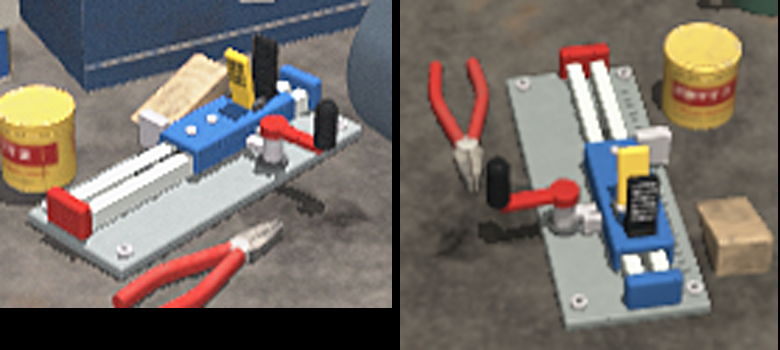

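The crops show the knob at scene (356,244) and side (275,265), and the tab top at (325,219) and (323,254). The post top is at (334.6,214) and (326,264), and the lever hub at (337,244) and (299,267). Triangulating these now.

Run:
```python
from h import *
a=dict(np.load('pics/scene0.npz'));b=dict(np.load('pics/side0.npz'))
for n,p,q in [('knob',(356.1,244.3),(275,265)),('hub',(337.5,244.3),(299.3,267.1)),('tabtop',(325,218.9),(323.2,253.6)),('posttop',(334.6,214.3),(326.4,264.3))]:
    x,e=tri([(a,*p),(b,*q)]);print(n,x.round(4),e)
C=[plane(b,240+(u-400)/2.8,200+v/2.8,.012)for u,v in[(511,78),(638,68),(710,308),(568,325)]]
C=np.array(C);print(C.round(4));print(C.mean(0))
y=(C[0]+C[1]-C[2]-C[3])[:2];print('yaw',np.degrees(np.arctan2(-y[0],y[1])),np.linalg.norm(y)/2)
```

```text
knob [ 0.4763 -0.0744  0.0728] [0.0002, 0.0002]
hub [ 0.5288 -0.055   0.0521] [0.0013, 0.0013]
tabtop [ 0.5829 -0.0531  0.0977] [0.0003, 0.0003]
posttop [ 0.5917 -0.0875  0.0973] [0.0004, 0.0004]
[[ 0.464   0.1331  0.012 ]
 [ 0.5796  0.1593  0.012 ]
 [ 0.6513 -0.1388  0.012 ]
 [ 0.541  -0.1672  0.012 ]]
[ 0.55900066 -0.00338653  0.012     ]
yaw 13.949437232112462 0.3083154580906588
```

servo_tool(
  targets=[
    {"offset": [0.02,-0.02,-0.04],"dr": [0,0,0]},
    {"offset": [0.04,-0.035,-0.07],"dr": [0,0,0]},
    {"offset": [0.07,-0.06,-0.07],"dr": [0,0,0]},
    {"offset": [0.1,-0.087,-0.07],"dr": [0,0,0]},
    {"offset": [0.13,-0.113,-0.07],"dr": [0,0,0]},
    {"offset": [0.16,-0.14,-0.07],"dr": [0,0,0]},
    {"offset": [0.19,-0.166,-0.07],"dr": [0,0,0]},
    {"offset": [0.22,-0.192,-0.07],"dr": [0,0,0]},
    {"offset": [0.25,-0.218,-0.07],"dr": [0,0,0]},
    {"offset": [0.28,-0.244,-0.07],"dr": [0,0,0]},
    {"offset": [0.31,-0.27,-0.07],"dr": [0,0,0]},
    {"offset": [0.34,-0.297,-0.07],"dr": [0,0,0]},
    {"offset": [0.37,-0.323,-0.07],"dr": [0,0,0]},
    {"offset": [0.4,-0.349,-0.07],"dr": [0,0,0]},
    {"offset": [0.43,-0.375,-0.07],"dr": [0,0,0]},
    {"offset": [0.46,-0.401,-0.07],"dr": [0,0,0]},
    {"offset": [0.475,-0.415,-0.07],"dr": [0,0,0]},
    {"offset": [0.486,-0.424,-0.07],"dr": [0,0,0]},
    {"offset": [0.486,-0.424,-0.07],"dr": [0,0,0]},
    {"offset": [0.486,-0.424,-0.07],"dr": [0,0,0]},
  ],
)

```text
time_s: 1.77
position: [0.5195, -0.0798, 0.2921]
tcp_rot: [[0.971, 0.238, -0.001], [0.238, -0.971, -0.0], [-0.001, -0.0, -1.0]]
force: [-0.2, 0.0, -0.2]
opening: 1.001
grasp_force: 0.0
```

```bash
cat > shot.py <<'E'
import sys
from h import *
from rig import bot,viewer
s=bot.read_state();print(round(s['time_s'],2),s['position'].round(4) if hasattr(s['position'],'round') else s['position'],np.round(s['tcp_rot'],4).tolist(),'f',np.round(s['force'],1),'op',round(s['opening'],3),'g',round(s['grasp_force'],1))
for a in sys.argv[1:]:
    n,t=a.split(':');d=viewer.capture(n);np.savez(f'pics/{t}.npz',**d);cv2.imwrite(f'pics/{t}.png',d['color'][...,::-1])
E
python3 shot.py wrist:w1
```

```text
1.77 [ 0.5195 -0.0798  0.2921] [[0.9712, 0.2385, -0.0014], [0.2385, -0.9712, -0.0001], [-0.0014, -0.0003, -1.0]] f [-0.2  0.  -0.2] op 1.001 g 0.0
```

View pics/w1.png

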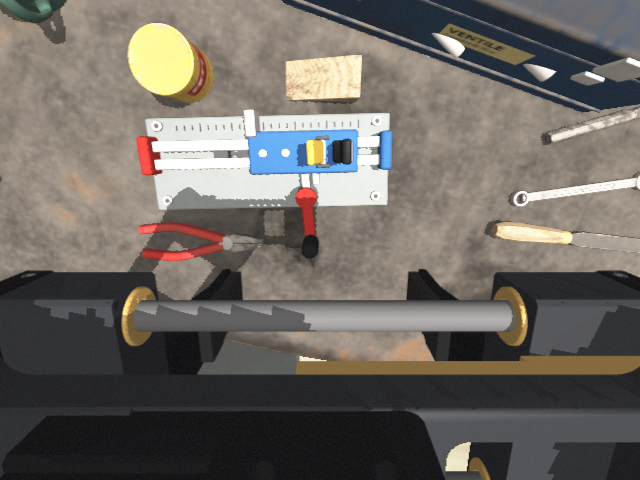

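The wrist view shows the knob top near (310,242), the hub at (305,198), the tab at (316,151) and the post at (343,151). The plate corners are near (147,119), (389,113), (387,204) and (157,209).

Run:
```python
from h import *
w=dict(np.load('pics/w1.npz'));a=dict(np.load('pics/scene0.npz'));b=dict(np.load('pics/side0.npz'))
print('cam',(-w['R'].T@w['t']).round(4))
for c,lo,hi,roi in [('yel',(22,130,100),(32,255,255),(290,125,360,180)),('blk',(0,0,0),(180,255,60),(330,130,360,175)),('knob',(0,0,0),(180,255,60),(295,225,325,262)),('red',(0,150,90),(6,255,255),(290,180,325,245)),('rblock',(0,150,90),(6,255,255),(130,130,165,180)),('bblock',(105,120,60),(120,255,255),(375,120,400,180)),('stop',(105,120,60),(120,255,255),(240,120,365,180))]:
    B,m=blobs(w,lo,hi,roi,15);r=cv2.minAreaRect(cv2.findNonZero(m));print(c,B,[np.round(x,1).tolist() for x in r[:2]],round(r[2],2))
for n,L in [('knob',[(w,310.5,242),(a,356.1,238),(b,275.2,260)]),('tabtop',[(w,313,151),(a,325,218.9),(b,323.2,253.6)]),('posttop',[(w,343,151),(a,334.6,214.3),(b,326.4,264.3)]),('hub',[(w,305.5,198),(a,337.5,244.3),(b,299.3,267.1)])]:
    x,e=tri(L);print(n,x.round(4),e)
    x,e=tri(L[:1]+L[2:]);print('  ws',x.round(4),e)
C=np.array([plane(w,u,v,.012)for u,v in[(147,119),(389,113),(387,204),(157,209)]]);print(C.round(4).tolist())
for p,q in [((147,164,'r'),(386,150,'b'))]: pass
big=cv2.resize(w['color'][100:270,230:400][...,::-1],None,fx=3.5,fy=3.5,interpolation=2);cv2.imwrite('pics/w1c.png',big)
```

```text
cam [ 0.5883 -0.063   0.4539]
yel [([315.4, 151.7], [307, 140, 16, 25, 280])] [[314.5, 152.0], [24.0, 15.0]] 90.0
blk [([339.1, 152.0], [333, 140, 17, 24, 274])] [[341.5, 151.5], [23.0, 17.0]] 90.0
knob [([308.6, 246.3], [295, 235, 24, 24, 367])] [[306.5, 242.0], [34.0, 23.0]] 90.0
red [([307.0, 208.9], [296, 188, 21, 49, 641])] [[306.0, 212.0], [48.0, 20.0]] 90.0
rblock [([146.9, 155.2], [137, 136, 25, 39, 604])] [[148.8, 154.6], [39.3, 20.1]] 80.54
bblock [([385.0, 149.4], [378, 131, 14, 38, 436])] [[384.5, 149.5], [37.0, 13.0]] 90.0
stop [([289.4, 153.2], [248, 130, 110, 44, 2666])] [[302.8, 151.7], [42.1, 109.2]] 88.67
knob [ 0.4802 -0.0739  0.0874] [0.0047, 0.0024, 0.0032]
  ws [ 0.4801 -0.0714  0.0841] [0.0036, 0.0036]
tabtop [ 0.5832 -0.0525  0.0975] [0.001, 0.0006, 0.0007]
  ws [ 0.5832 -0.0517  0.096 ] [0.0006, 0.0006]
posttop [ 0.5912 -0.0849  0.0968] [0.0028, 0.0022, 0.0017]
  ws [ 0.5913 -0.0823  0.0922] [0.0001, 0.0001]
hub [ 0.5281 -0.0545  0.0523] [0.0009, 0.0012, 0.0017]
  ws [ 0.5286 -0.0542  0.0529] [0.0011, 0.0011]
[[0.5709, 0.1629, 0.012], [0.6501, -0.1309, 0.012], [0.5394, -0.1612, 0.012], [0.459, 0.138, 0.012]]
```

View pics/w1c.png

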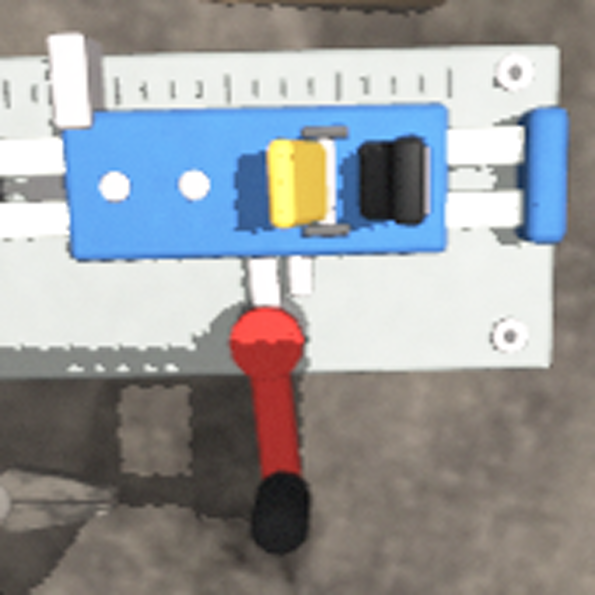

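The crop puts the knob top at about (310.5,249.5), the hub top at (306,197), the tab at x 306–324 and the post at x 333–352.

Run:
```python
from h import *
w=dict(np.load('pics/w1.npz'))
print('nadir',proj(w,[0.5883,-0.063,0]).round(1),w['R'].round(3).tolist())
f=lambda u,v,z:plane(w,230+u/3.5,100+v/3.5,z).round(4)
print('knob',f(281,524,.096),'hub',f(267,333,.058),f(267,333,.054))
print('tab L/R edges',f(268,183,.099),f(297,183,.099),f(328,183,.099));print('post',f(360,180,.101),f(395,180,.101),f(427,180,.101))
print('stop L,R ends z44',f(68,185,.044),f(447,182,.044),' redblk/blue tops dir')
e=(f(65,113,.044)-f(443,103,.044))[:2];e2=(f(74,260,.044)-f(446,249,.044))[:2]
for q in(e,e2):print(np.degrees(np.arctan2(-q[0],q[1])),np.linalg.norm(q))
```

```text
nadir [324.6 149.3] [[0.238, -0.971, -0.001], [-0.938, -0.23, 0.26], [-0.253, -0.061, -0.966]]
knob [ 0.4782 -0.0734  0.096 ] hub [ 0.5318 -0.0544  0.058 ] [ 0.5312 -0.0543  0.054 ]
tab L/R edges [ 0.581  -0.0456  0.099 ] [ 0.583  -0.0539  0.099 ] [ 0.5852 -0.0628  0.099 ]
post [ 0.5883 -0.0718  0.101 ] [ 0.5907 -0.0818  0.101 ] [ 0.593  -0.0909  0.101 ]
stop L,R ends z44 [0.5629 0.0234 0.044 ] [ 0.5947 -0.1022  0.044 ]  redblk/blue tops dir
15.215631611092334 0.1272611488239832
15.433948754567446 0.12926144049947766
```

servo_tool(
  targets=[
    {"offset": [-0.02,-0.008,0.02],"dr": [0,0,-0.6]},
    {"offset": [-0.039,-0.016,0.05],"dr": [0,0,-1.2]},
    {"offset": [-0.039,-0.016,0.08],"dr": [0,0,-1.2]},
    {"offset": [-0.039,-0.016,0.11],"dr": [0,0,-1.2]},
    {"offset": [-0.039,-0.016,0.14],"dr": [0,0,-1.2]},
    {"offset": [-0.039,-0.016,0.17],"dr": [0,0,-1.2]},
    {"offset": [-0.039,-0.016,0.19],"dr": [0,0,-1.2]},
    {"offset": [-0.039,-0.016,0.21],"dr": [0,0,-1.2]},
    {"offset": [-0.039,-0.016,0.222],"dr": [0,0,-1.2]},
    {"offset": [-0.039,-0.016,0.232],"dr": [0,0,-1.2]},
    {"offset": [-0.039,-0.016,0.232],"dr": [0,0,-1.2]},
    {"offset": [-0.039,-0.016,0.232],"dr": [0,0,-1.2]},
  ],
)

```text
time_s: 2.82
position: [0.4778, -0.0747, 0.0605]
tcp_rot: [[0.967, 0.256, -0.001], [0.256, -0.967, 0.0], [-0.001, -0.0, -1.0]]
force: [-0.0, 0.3, 0.1]
opening: 1.001
grasp_force: 0.0
```

servo_tool(
  targets=[
    {"offset": [0,0,0],"dr": [0,0,0]},
    {"offset": [0,0,0],"dr": [0,0,0]},
    {"offset": [0,0,0],"dr": [0,0,0]},
    {"offset": [0,0,0],"dr": [0,0,0]},
    {"offset": [0,0,0],"dr": [0,0,0]},
    {"offset": [0,0,0],"dr": [0,0,0]},
    {"offset": [0,0,0],"dr": [0,0,0]},
    {"offset": [0,0,0],"dr": [0,0,0]},
    {"offset": [0,0,0],"dr": [0,0,0]},
    {"offset": [0,0,0],"dr": [0,0,0]},
  ],
  gripper=0.9,
)

```text
time_s: 3.65
position: [0.4781, -0.0739, 0.0605]
tcp_rot: [[0.966, 0.257, -0.0], [0.257, -0.966, 0.0], [-0.0, -0.0, -1.0]]
force: [0.7, 0.1, 0.1]
opening: 0.328
grasp_force: 0.0
```

```bash
python3 shot.py wrist:w2
```

```text
3.65 [ 0.4781 -0.0739  0.0605] [[0.9664, 0.2569, -0.0001], [0.2569, -0.9664, 0.0001], [-0.0001, -0.0001, -1.0]] f [0.7 0.1 0.1] op 0.328 g 0.0
```

View pics/w2.png

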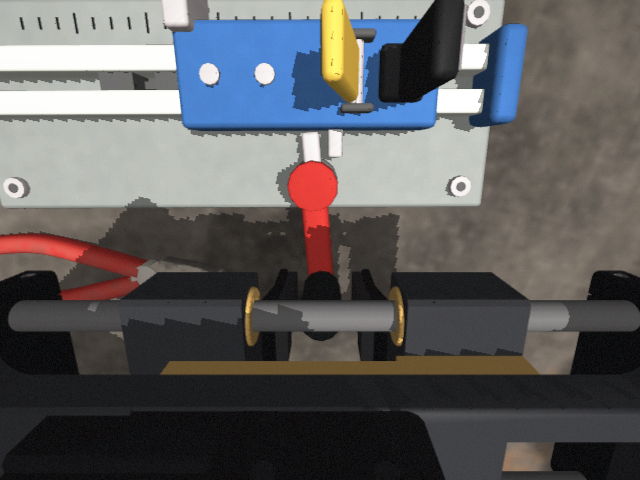

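The knob (322,300) sits centred between the closing fingers, and the hub is at (312,187). I'll finish closing and refine the pivot.

servo_tool(
  targets=[
    {"offset": [0,0,0],"dr": [0,0,0]},
    {"offset": [0,0,0],"dr": [0,0,0]},
    {"offset": [0,0,0],"dr": [0,0,0]},
    {"offset": [0,0,0],"dr": [0,0,0]},
  ],
)

```text
time_s: 4.03
position: [0.4779, -0.0737, 0.0605]
tcp_rot: [[0.966, 0.257, -0.0], [0.257, -0.966, 0.0], [-0.0, -0.001, -1.0]]
force: [1.1, 2.1, 0.7]
opening: 0.221
grasp_force: 30.0
```

Run:
```python
from h import *
from rig import bot
w=dict(np.load('pics/w1.npz'));v=dict(np.load('pics/w2.npz'))
print(proj(v,-v['R'].T@v['t']*[1,1,0]).round(1),'hub',tri([(w,306.3,195.2),(v,312.5,187)]),plane(v,312.5,187,.058))
l=lambda p,q:(plane(v,*p,.044)-plane(v,*q,.044))[:2]
e=l((186,125),(434,125));print('stop yaw',np.degrees(np.arctan2(-e[0],e[1])),np.linalg.norm(e))
e=(plane(v,10,206,.012)-plane(v,480,205,.012));print('plate yaw',np.degrees(np.arctan2(-e[0],e[1])))
s=bot.read_state();print(s['opening'],s['grasp_force'],s['force'],s['position'])
```

```text
[324.6 149.8] hub (array([ 0.51622023, -0.05304652, -0.04693772]), [0.001, 0.001]) [ 0.5276533  -0.05474896  0.058     ]
stop yaw 14.846927855846548 0.1265479523762438
plate yaw 14.985993140196431
0.2209002790685038 29.999951049685478 [1.10443735 2.0707762  0.67173724] [ 0.47788031 -0.07373452  0.06050035]
```

servo_tool(
  targets=[
    {"offset": [0.0004,0.003,0],"dr": [0,0,0]},
    {"offset": [0.001,0.0062,0],"dr": [0,0,0]},
    {"offset": [0.0024,0.0118,0],"dr": [0,0,0]},
    {"offset": [0.0045,0.0172,0],"dr": [0,0,0]},
    {"offset": [0.0071,0.0223,0],"dr": [0,0,0]},
    {"offset": [0.0103,0.0271,0],"dr": [0,0,0]},
    {"offset": [0.0139,0.0316,0],"dr": [0,0,0]},
  ],
)

```text
time_s: 4.62
position: [0.4939, -0.0983, 0.0602]
tcp_rot: [[0.966, 0.259, -0.012], [0.259, -0.966, 0.005], [-0.011, -0.008, -1.0]]
force: [-7.6, 5.6, 7.3]
opening: 0.222
grasp_force: 30.0
```

servo_tool(
  targets=[
    {"offset": [0.0041,0.0041,0],"dr": [0,0,0]},
    {"offset": [0.0085,0.0077,0],"dr": [0,0,0]},
    {"offset": [0.0134,0.0109,0],"dr": [0,0,0]},
    {"offset": [0.0185,0.0135,0],"dr": [0,0,0]},
    {"offset": [0.0239,0.0155,0],"dr": [0,0,0]},
    {"offset": [0.0294,0.017,0],"dr": [0,0,0]},
    {"offset": [0.0351,0.0179,0],"dr": [0,0,0]},
    {"offset": [0.038,0.018,0],"dr": [0,0,0]},
    {"offset": [0.0409,0.0182,0],"dr": [0,0,0]},
    {"offset": [0.0409,0.0182,0],"dr": [0,0,0]},
  ],
)

```text
time_s: 5.45
position: [0.5399, -0.1076, 0.0602]
tcp_rot: [[0.966, 0.26, -0.009], [0.26, -0.966, 0.001], [-0.009, -0.003, -1.0]]
force: [-6.0, 0.4, 6.0]
opening: 0.222
grasp_force: 30.0
```

```bash
python3 shot.py wrist:w3
```

```text
5.45 [ 0.5399 -0.1076  0.0602] [[0.9655, 0.2601, -0.0092], [0.2602, -0.9656, 0.0011], [-0.0086, -0.0034, -1.0]] f [-6.   0.4  6. ] op 0.222 g 30.0
```

View pics/w3.png

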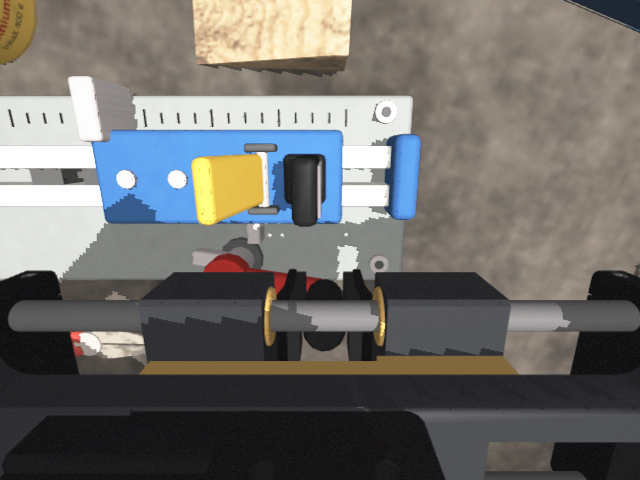

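The lever runs from (225,265) to (322,285), so it's nearly in line but about 3 mm short. I'll push on to the stop.

servo_tool(
  targets=[
    {"offset": [0.002,0,0],"dr": [0,0,0]},
    {"offset": [0.004,0,0],"dr": [0,0,0]},
    {"offset": [0.004,0,0],"dr": [0,0,0]},
  ],
)

```text
time_s: 5.75
position: [0.5437, -0.107, 0.0602]
tcp_rot: [[0.965, 0.26, -0.009], [0.26, -0.966, 0.0], [-0.009, -0.003, -1.0]]
force: [-7.3, -2.0, 5.0]
opening: 0.223
grasp_force: 30.0
```

servo_tool(
  targets=[
    {"offset": [0.002,0,0],"dr": [0,0,0]},
    {"offset": [0.004,0,0],"dr": [0,0,0]},
    {"offset": [0.004,0,0],"dr": [0,0,0]},
  ],
)

```text
time_s: 6.0
position: [0.5477, -0.1061, 0.0602]
tcp_rot: [[0.965, 0.26, -0.009], [0.26, -0.965, 0.0], [-0.009, -0.002, -1.0]]
force: [-6.4, -1.6, 5.0]
opening: 0.219
grasp_force: 30.0
```

```bash
python3 shot.py wrist:w4 side:s4 scene:c4
python3 - <<'E'
from h import *
for t,roi in (('w3',(190,240,330,300)),('w4',(120,235,330,300)),('s4',(270,255,320,310)),('c4',(320,225,375,260))):
    d=dict(np.load(f'pics/{t}.npz'));B,m=blobs(d,(0,150,70),(8,255,255),roi,20);print(t,B)
    ys,xs=np.nonzero(m)
    if len(xs):
        l,r=xs.min(),xs.max()
        print([(int(x),int(ys[xs==x].min()),int(ys[xs==x].max())) for x in range(l,r,max(1,(r-l)//9)) if (xs==x).any()])
    print('knob',blobs(d,(0,0,0),(180,255,40),(roi[0]-15,roi[1]-15,roi[2]+15,roi[3]+15),30)[0])
a=[cv2.imread(f'pics/{t}.png') for t in('s4','c4')]
o=np.hstack([cv2.resize(i[y:y+130,x:x+130],(390,390),interpolation=2) for i,(x,y) in zip(a,((245,205),(260,195)))]);b=cv2.imread('pics/w4.png')[90:390,:];b=cv2.resize(b,(440,206));
c=np.zeros((600,780,3),np.uint8);c[:390]=o;c[392:598,:440]=b;cv2.imwrite('pics/c4c.png',c)
E
```

```text
6.0 [ 0.5477 -0.1061  0.0602] [[0.9655, 0.2604, -0.0089], [0.2604, -0.9655, 0.0001], [-0.0086, -0.0024, -1.0]] f [-6.4 -1.6  5. ] op 0.219 g 30.0
w3 [([229.3, 264.6], [204, 254, 66, 18, 647]), ([279.1, 280.9], [274, 272, 14, 23, 202]), ([309.8, 282.0], [306, 277, 15, 15, 94])]
[(204, 270, 271), (216, 257, 271), (228, 254, 271), (240, 257, 271), (252, 269, 271), (264, 271, 271), (276, 272, 294), (312, 278, 283)]
knob [([309.1, 288.7], [277, 270, 68, 30, 1264]), ([219.8, 285.6], [175, 273, 98, 27, 1412])]
w4 [([227.8, 269.6], [215, 267, 26, 5, 89]), ([279.0, 285.0], [275, 280, 11, 14, 107]), ([309.1, 285.3], [306, 281, 11, 14, 76])]
[(215, 271, 271), (226, 267, 271), (237, 269, 271), (281, 280, 289), (314, 281, 284)]
knob [([291.8, 230.9], [291, 220, 4, 24, 38]), ([308.3, 289.0], [277, 270, 68, 30, 1196]), ([212.5, 286.5], [144, 272, 127, 29, 1595])]
s4 []
[(294, 272, 272)]
knob [([302.6, 243.5], [287, 240, 35, 14, 256]), ([279.2, 280.4], [270, 273, 19, 15, 127]), ([313.5, 281.0], [296, 275, 37, 13, 290]), ([264.1, 279.7], [260, 276, 9, 8, 38])]
c4 []
knob []
```

View pics/c4c.png

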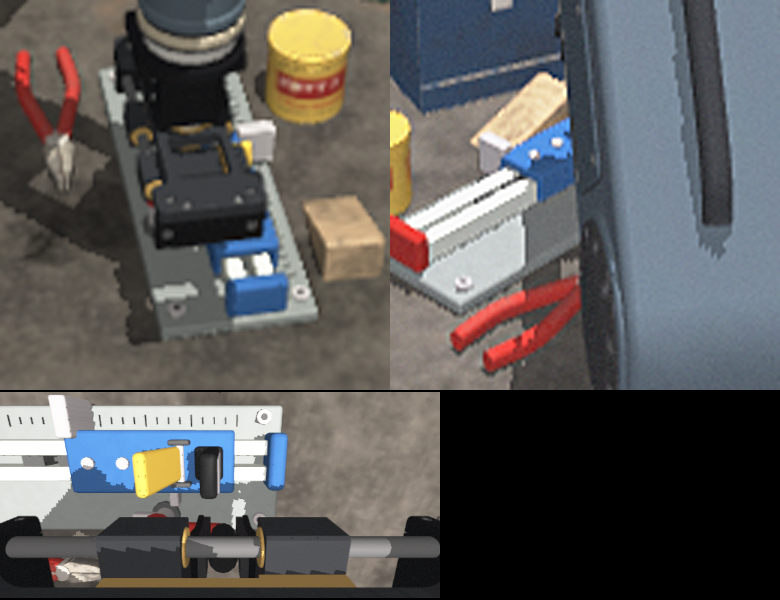

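The wrist crop shows the lever only about 3° short of in line, so I'll push on until the force rises.

servo_tool(
  targets=[
    {"offset": [0.002,0,0],"dr": [0,0,0]},
    {"offset": [0.003,0,0],"dr": [0,0,0]},
    {"offset": [0.003,0,0],"dr": [0,0,0]},
  ],
)

```text
time_s: 6.4
position: [0.5499, -0.1055, 0.0602]
tcp_rot: [[0.965, 0.261, -0.01], [0.261, -0.965, -0.0], [-0.01, -0.003, -1.0]]
force: [-7.8, -2.2, 5.6]
opening: 0.22
grasp_force: 30.0
```

servo_tool(
  targets=[
    {"offset": [0.001,0,0],"dr": [0,0,0]},
    {"offset": [0.003,0,0],"dr": [0,0,0]},
    {"offset": [0.003,0,0],"dr": [0,0,0]},
  ],
)

```text
time_s: 6.65
position: [0.5503, -0.1054, 0.0601]
tcp_rot: [[0.965, 0.262, -0.016], [0.262, -0.965, -0.001], [-0.015, -0.004, -1.0]]
force: [-14.0, -6.9, 7.9]
opening: 0.215
grasp_force: 30.0
```

```bash
python3 shot.py wrist:w5
python3 - <<'E'
from h import *
for t in ('w3','w4','w5'):
    d=dict(np.load(f'pics/{t}.npz'));B,m=blobs(d,(0,150,60),(8,255,255),(120,235,330,310),20)
    print(t,[(x,np.nonzero(m[:,x])[0][[0,-1]].tolist()) for x in (216,222,228,234,240,277,280,283,308,311,314) if m[:,x].any()])
E
```

```text
6.65 [ 0.5503 -0.1054  0.0601] [[0.965, 0.2618, -0.0159], [0.2618, -0.9651, -0.0007], [-0.0155, -0.0035, -0.9999]] f [-14.   -6.9   7.9] op 0.215 g 30.0
w3 [(216, [257, 271]), (222, [255, 271]), (228, [254, 271]), (234, [255, 271]), (240, [257, 271]), (277, [273, 293]), (280, [273, 290]), (283, [274, 285]), (308, [277, 289]), (311, [278, 284]), (314, [278, 282])]
w4 [(216, [270, 271]), (222, [268, 271]), (228, [267, 271]), (234, [268, 271]), (240, [271, 271]), (277, [280, 294]), (280, [280, 290]), (283, [280, 286]), (308, [281, 291]), (311, [281, 286]), (314, [281, 284])]
w5 [(228, [271, 271]), (277, [282, 293]), (280, [283, 290]), (283, [283, 286]), (308, [283, 292]), (311, [283, 288]), (314, [283, 285])]
```

The handle is at its open stop: the TCP halted, the force rose and the lever is level. Releasing and lifting.

servo_tool(
  targets=[
    {"offset": [-0.003,0,0],"dr": [0,0,0]},
    {"offset": [-0.003,0,0],"dr": [0,0,0]},
    {"offset": [-0.003,0,0],"dr": [0,0,0]},
    {"offset": [-0.003,0,0],"dr": [0,0,0]},
    {"offset": [-0.003,0,0],"dr": [0,0,0]},
    {"offset": [-0.003,0,0],"dr": [0,0,0]},
    {"offset": [-0.003,0,-0.03],"dr": [0,0,0]},
    {"offset": [-0.003,0,-0.06],"dr": [0,0,0]},
    {"offset": [-0.003,0,-0.08],"dr": [0,0,0]},
    {"offset": [-0.003,0,-0.08],"dr": [0,0,0]},
    {"offset": [-0.003,0,-0.08],"dr": [0,0,0]},
  ],
  gripper=-1,
)

```text
time_s: 7.62
position: [0.5555, -0.1054, 0.1418]
tcp_rot: [[0.966, 0.257, 0.003], [0.257, -0.966, -0.001], [0.003, 0.002, -1.0]]
force: [-0.3, 0.1, -0.7]
opening: 0.956
grasp_force: 0.0
```

```bash
python3 shot.py wrist:w6
python3 - <<'E'
from h import *
d=dict(np.load('pics/w6.npz'));print(proj(d,-d['R'].T@d['t']*[1,1,0]).round(1))
for n,lo,hi in (('yel',(18,120,60),(32,255,255)),('blk',(0,0,0),(180,255,60)),('red',(0,150,60),(8,255,255))):
    print(n,blobs(d,lo,hi,(0,40,640,300),80)[0])
cv2.imwrite('pics/w6c.png',d['color'][:330,:,::-1])
E
```

```text
7.62 [ 0.5555 -0.1054  0.1418] [[0.9663, 0.2572, 0.0031], [0.2572, -0.9663, -0.0012], [0.0027, 0.002, -1.0]] f [-0.3  0.1 -0.7] op 0.956 g 0.0
[323.8 150.8]
yel [([76.0, 78.6], [7, 40, 113, 71, 3003]), ([260.4, 196.1], [242, 175, 38, 46, 1368]), ([149.1, 293.9], [135, 287, 28, 13, 277]), ([499.2, 293.9], [486, 287, 28, 13, 270])]
blk [([536.3, 80.1], [424, 40, 216, 86, 1921]), ([575.7, 67.3], [493, 40, 147, 70, 3681]), ([305.8, 194.6], [294, 175, 28, 46, 780]), ([322.2, 269.5], [308, 249, 29, 41, 938]), ([226.4, 283.9], [189, 265, 81, 35, 1783]), ([420.8, 287.3], [403, 269, 50, 31, 942]), ([78.5, 285.4], [0, 271, 166, 29, 4145]), ([566.7, 285.2], [484, 271, 156, 29, 3940])]
red [([86.6, 71.2], [63, 40, 37, 61, 838]), ([16.4, 190.5], [0, 161, 47, 59, 1726]), ([271.1, 258.6], [238, 243, 78, 33, 1585])]
```

View pics/w6c.png

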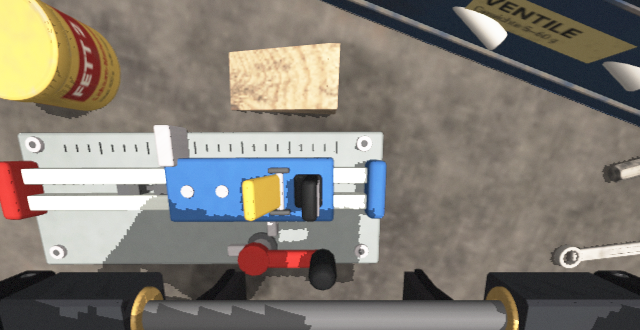

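The handle now lies in line with the rail, from (253,259) to (322,270). The tab's outer top edge is at (243,200) and the post's is at (321,200).

Run:
```python
from h import *
d=dict(np.load('pics/w6.npz'));w=dict(np.load('pics/w1.npz'))
t=plane(d,242.5,200,.099);p=plane(d,321.5,200,.101);y=np.array([-np.sin(np.radians(14.9)),np.cos(np.radians(14.9))])
print(t,p,np.linalg.norm(t-p),'grip',p[:2]+.022*y,t[:2]-.026*y)
print('tab z',tri([(d,242.5,200),(w,306.6,152.3)]),'post',tri([(d,321.5,200),(w,352,151.4)]))
print('knob',plane(d,322,276,.096),'hub',plane(d,253,259,.058))
g=(p[:2]+.022*y+t[:2]-.026*y)/2
c=g-.0105*y
D=c-[.5555,-.1054];print(g,c,D@[.9663,.2572],D@[.2572,-.9663])
```

```text
[ 0.58174594 -0.04599386  0.099     ] [ 0.59459013 -0.09327063  0.101     ] 0.04903127576090195 grip [ 0.5889332  -0.07201035] [ 0.58843139 -0.07111964]
tab z (array([ 0.58094822, -0.04535933,  0.09541067]), [0.0001, 0.0001]) post (array([ 0.59290173, -0.09284746,  0.08707863]), [0.0009, 0.0009])
knob [ 0.54466304 -0.10672863  0.096     ] hub [ 0.53018558 -0.05470015  0.058     ]
[ 0.5886823 -0.071565 ] [ 0.59138219 -0.08171194] 0.040765528820652076 -0.013660868887356983
```

servo_tool(
  targets=[
    {"offset": [0.015,-0.005,0],"dr": [0,0,0]},
    {"offset": [0.03,-0.01,0],"dr": [0,0,0]},
    {"offset": [0.0405,-0.0137,0],"dr": [0,0,0]},
    {"offset": [0.0405,-0.0137,0],"dr": [0,0,0]},
    {"offset": [0.0405,-0.0137,0.02],"dr": [0,0,0]},
    {"offset": [0.0405,-0.0137,0.04],"dr": [0,0,0]},
    {"offset": [0.0405,-0.0137,0.06],"dr": [0,0,0]},
    {"offset": [0.0405,-0.0137,0.07],"dr": [0,0,0]},
    {"offset": [0.0405,-0.0137,0.0755],"dr": [0,0,0]},
    {"offset": [0.0405,-0.0137,0.0755],"dr": [0,0,0]},
  ],
)

```text
time_s: 8.5
position: [0.5888, -0.0814, 0.0635]
tcp_rot: [[0.966, 0.257, -0.003], [0.257, -0.966, 0.001], [-0.003, -0.002, -1.0]]
force: [0.4, 0.3, 0.7]
opening: 1.002
grasp_force: 0.0
```

servo_tool(
  targets=[
    {"offset": [0,0,0],"dr": [0,0,0]},
    {"offset": [0,0,0],"dr": [0,0,0]},
    {"offset": [0,0,0],"dr": [0,0,0]},
    {"offset": [0,0,0],"dr": [0,0,0]},
    {"offset": [0,0,0],"dr": [0,0,0]},
    {"offset": [0,0,0],"dr": [0,0,0]},
    {"offset": [0,0,0],"dr": [0,0,0]},
    {"offset": [0,0,0],"dr": [0,0,0]},
    {"offset": [0,0,0],"dr": [0,0,0]},
    {"offset": [0,0,0],"dr": [0,0,0]},
    {"offset": [0,0,0],"dr": [0,0,0]},
    {"offset": [0,0,0],"dr": [0,0,0]},
  ],
  gripper=0.55,
)

```text
time_s: 9.5
position: [0.59, -0.0812, 0.0659]
tcp_rot: [[0.967, 0.257, -0.0], [0.257, -0.967, 0.001], [0.0, -0.001, -1.0]]
force: [-1.2, 3.4, 6.0]
opening: 0.296
grasp_force: 30.6
```

servo_tool(
  targets=[
    {"offset": [0,-0.002,0],"dr": [0,0,0]},
    {"offset": [0,-0.004,0],"dr": [0,0,0]},
    {"offset": [0,-0.006,0],"dr": [0,0,0]},
    {"offset": [0,-0.008,0],"dr": [0,0,0]},
    {"offset": [0,-0.01,0],"dr": [0,0,0]},
  ],
)

```text
time_s: 9.92
position: [0.5879, -0.0732, 0.0659]
tcp_rot: [[0.966, 0.257, 0.001], [0.257, -0.966, -0.002], [0.0, 0.002, -1.0]]
force: [-1.1, -2.7, 5.9]
opening: 0.297
grasp_force: 30.9
```

servo_tool(
  targets=[
    {"offset": [0,-0.003,0],"dr": [0,0,0]},
    {"offset": [0,-0.006,0],"dr": [0,0,0]},
    {"offset": [0,-0.009,0],"dr": [0,0,0]},
    {"offset": [0,-0.012,0],"dr": [0,0,0]},
    {"offset": [0,-0.012,0],"dr": [0,0,0]},
    {"offset": [0,-0.012,0],"dr": [0,0,0]},
  ],
)

```text
time_s: 10.42
position: [0.5845, -0.0609, 0.0659]
tcp_rot: [[0.966, 0.257, 0.0], [0.257, -0.966, -0.001], [0.0, 0.001, -1.0]]
force: [-1.9, -0.6, 6.5]
opening: 0.3
grasp_force: 30.7
```

servo_tool(
  targets=[
    {"offset": [0,0,0],"dr": [0,0,0]},
    {"offset": [0,0,0],"dr": [0,0,0]},
    {"offset": [0,0,0],"dr": [0,0,0]},
    {"offset": [0,0,0],"dr": [0,0,0]},
    {"offset": [0,0,0],"dr": [0,0,0]},
    {"offset": [0,0,0],"dr": [0,0,0]},
    {"offset": [0,0,0],"dr": [0,0,0]},
    {"offset": [0,0,0],"dr": [0,0,0]},
  ],
  gripper=-1,
)

```text
time_s: 11.08
position: [0.5845, -0.0604, 0.0649]
tcp_rot: [[0.966, 0.257, -0.0], [0.257, -0.966, -0.0], [-0.0, 0.0, -1.0]]
force: [0.3, -0.4, 0.1]
opening: 0.823
grasp_force: 0.0
```

```bash
python3 shot.py wrist:w7
cat > stopm.py <<'E'
import sys
from h import *
d=dict(np.load(f'pics/{sys.argv[1]}.npz'));y=np.array([-np.sin(np.radians(14.9)),np.cos(np.radians(14.9)),0])
for n,lo,hi in (('yel',(18,120,60),(32,255,255)),('blk',(0,0,0),(180,255,60)),('blue',(105,120,40),(120,255,255))):
    for c,s in blobs(d,lo,hi,(140,0,500,240),200)[0]:
        v=s[1]+s[3]/2;z={'yel':.099,'blk':.101,'blue':.044}[n]
        print(n,s,'y left/right mm',[round(1e3*float(plane(d,u,v,z)@y),1) for u in (s[0]-.5,s[0]+s[2]-.5)])
E
python3 stopm.py w6;python3 stopm.py w7
```

```text
11.08 [ 0.5845 -0.0604  0.0649] [[0.9664, 0.2569, -0.0001], [0.2569, -0.9664, -0.0001], [-0.0001, 0.0, -1.0]] f [ 0.3 -0.4  0.1] op 0.823 g 0.0
yel [242, 175, 38, 46, 1368] y left/right mm [-193.5, -217.0]
blk [323, 0, 177, 70, 1613] y left/right mm [-243.8, -340.2]
blk [365, 0, 120, 48, 2074] y left/right mm [-266.5, -331.4]
blk [294, 175, 28, 46, 780] y left/right mm [-225.9, -243.0]
blue [165, 158, 168, 63, 7009] y left/right mm [-120.2, -251.2]
blue [365, 161, 21, 57, 1041] y left/right mm [-276.2, -292.6]
blk [334, 0, 166, 66, 2088] y left/right mm [-211.8, -267.7]
blk [396, 0, 104, 42, 2226] y left/right mm [-232.5, -267.2]
blue [164, 224, 207, 16, 3203] y left/right mm [-117.3, -234.8]
blue [433, 226, 36, 14, 363] y left/right mm [-270.1, -290.5]
```

servo_tool(
  targets=[
    {"offset": [0,-0.008,0],"dr": [0,0,0]},
    {"offset": [0,-0.016,0],"dr": [0,0,0]},
    {"offset": [0,-0.022,0],"dr": [0,0,0]},
    {"offset": [0,-0.027,0],"dr": [0,0,0]},
    {"offset": [0,-0.03,0],"dr": [0,0,0]},
    {"offset": [0,-0.032,0],"dr": [0,0,0]},
    {"offset": [0,-0.034,0],"dr": [0,0,0]},
    {"offset": [0,-0.036,0],"dr": [0,0,0]},
    {"offset": [0,-0.038,0],"dr": [0,0,0]},
    {"offset": [0,-0.04,0],"dr": [0,0,0]},
  ],
)

```text
time_s: 11.97
position: [0.5746, -0.0243, 0.0648]
tcp_rot: [[0.966, 0.258, 0.001], [0.258, -0.966, -0.005], [-0.001, 0.005, -1.0]]
force: [-0.9, -9.7, -4.0]
opening: 0.999
grasp_force: 4.9
```

servo_tool(
  targets=[
    {"offset": [0,-0.002,0],"dr": [0,0,0]},
    {"offset": [0,-0.004,0],"dr": [0,0,0]},
    {"offset": [0,-0.006,0],"dr": [0,0,0]},
  ],
)

```text
time_s: 12.22
position: [0.573, -0.0186, 0.0648]
tcp_rot: [[0.966, 0.258, 0.001], [0.258, -0.966, -0.005], [-0.001, 0.005, -1.0]]
force: [0.6, -7.7, -3.1]
opening: 1.001
grasp_force: 3.8
```

servo_tool(
  targets=[
    {"offset": [0,-0.002,0],"dr": [0,0,0]},
    {"offset": [0,-0.004,0],"dr": [0,0,0]},
    {"offset": [0,-0.006,0],"dr": [0,0,0]},
  ],
)

```text
time_s: 12.47
position: [0.5714, -0.0126, 0.0648]
tcp_rot: [[0.966, 0.258, 0.001], [0.258, -0.966, -0.005], [-0.001, 0.005, -1.0]]
force: [-0.9, -11.1, -3.6]
opening: 0.998
grasp_force: 5.4
```

servo_tool(
  targets=[
    {"offset": [0,-0.002,0],"dr": [0,0,0]},
    {"offset": [0,-0.004,0],"dr": [0,0,0]},
  ],
)

```text
time_s: 12.63
position: [0.5704, -0.0088, 0.0648]
tcp_rot: [[0.966, 0.258, 0.001], [0.258, -0.966, -0.005], [-0.001, 0.005, -1.0]]
force: [-0.2, -9.4, -4.0]
opening: 1.0
grasp_force: 4.9
```

servo_tool(
  targets=[
    {"offset": [0,-0.002,0],"dr": [0,0,0]},
    {"offset": [0,-0.004,0],"dr": [0,0,0]},
  ],
)

```text
time_s: 12.8
position: [0.5691, -0.0037, 0.0649]
tcp_rot: [[0.966, 0.257, -0.0], [0.257, -0.966, -0.002], [-0.001, 0.002, -1.0]]
force: [-0.5, 0.7, 0.3]
opening: 1.001
grasp_force: 0.2
```

servo_tool(
  targets=[
    {"offset": [0,-0.002,0],"dr": [0,0,0]},
    {"offset": [0,-0.004,0],"dr": [0,0,0]},
  ],
)

```text
time_s: 12.97
position: [0.5677, 0.0017, 0.065]
tcp_rot: [[0.966, 0.257, -0.0], [0.257, -0.966, -0.0], [-0.0, 0.0, -1.0]]
force: [-0.5, -1.5, -1.1]
opening: 1.0
grasp_force: 1.0
```

```bash
python3 shot.py wrist:w8 side:s8
python3 - <<'E'
from h import *
b=cv2.imread('pics/w8.png')[0:300,:];a=cv2.imread('pics/s8.png')[195:325,240:380]
c=np.zeros((600,700,3),np.uint8);c[:300,:640]=b;c[302:600,:320]=cv2.resize(a,(320,298),interpolation=2);cv2.imwrite('pics/w8c.png',c)
E
python3 stopm.py w8
```

```text
12.97 [0.5677 0.0017 0.065 ] [[0.9664, 0.2571, -0.0004], [0.2571, -0.9664, -0.0003], [-0.0005, 0.0001, -1.0]] f [-0.5 -1.5 -1.1] op 1.0 g 1.0
yel [140, 24, 76, 139, 5053] y left/right mm [-78.3, -105.5]
blk [444, 0, 56, 23, 663] y left/right mm [-183.9, -202.5]
blue [212, 223, 207, 17, 3236] y left/right mm [-80.2, -197.8]
```

View pics/w8c.png

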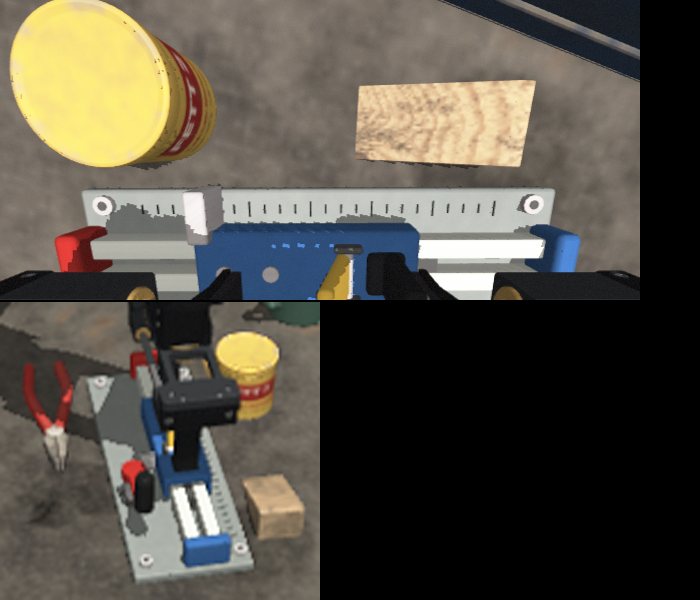

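The wrist view shows the stop well along the rail, with its right edge at x≈419. The tab is partly hidden at (340,275). I'll push another 2 mm to feel whether it has halted.

servo_tool(
  targets=[
    {"offset": [0,-0.001,0],"dr": [0,0,0]},
    {"offset": [0,-0.002,0],"dr": [0,0,0]},
    {"offset": [0,-0.002,0],"dr": [0,0,0]},
  ],
)

```text
time_s: 13.32
position: [0.5676, 0.003, 0.065]
tcp_rot: [[0.966, 0.258, 0.0], [0.258, -0.966, -0.001], [-0.0, 0.001, -1.0]]
force: [0.2, -4.8, -1.2]
opening: 1.002
grasp_force: 2.1
```

```bash
python3 shot.py wrist:w9
python3 - <<'E'
from h import *
y=np.array([-np.sin(np.radians(14.9)),np.cos(np.radians(14.9)),0])
for t in('w7','w8','w9'):
    d=dict(np.load(f'pics/{t}.npz'));h=cv2.cvtColor(d['color'],cv2.COLOR_RGB2HSV)
    print(t)
    for v in (228,236,250,260,268):
        m=cv2.inRange(h,(105,100,20),(122,255,255))[v]>0;n=cv2.inRange(h,(18,100,40),(34,255,255))[v]>0
        xb=np.nonzero(m)[0];xy=np.nonzero(n)[0];xy=xy[(xy>200)&(xy<420)];xb=xb[(xb>150)&(xb<430)]
        o=[v]
        if len(xb):o+=['blue',xb[[0,-1]].tolist(),[round(1e3*float(plane(d,u,v,.044)@y),1) for u in xb[[0,-1]]]]
        if len(xy):o+=['yel',xy[[0,-1]].tolist(),[round(1e3*float(plane(d,u,v,.095)@y),1) for u in xy[[0,-1]]]]
        print(*o)
E
```

```text
13.32 [0.5676 0.003  0.065 ] [[0.9662, 0.2576, 0.0002], [0.2576, -0.9662, -0.0013], [-0.0001, 0.0013, -1.0]] f [ 0.2 -4.8 -1.2] op 1.002 g 2.1
w7
228 blue [172, 367] [-122.4, -232.8]
236 blue [164, 371] [-117.3, -235.2]
250 blue [151, 370] [-108.7, -234.9]
260 blue [151, 370] [-107.9, -235.1] yel [294, 307] [-196.0, -201.4]
268 blue [151, 370] [-107.2, -235.3] yel [293, 306] [-195.4, -200.9]
w8
228 blue [218, 413] [-84.1, -194.5]
236 blue [212, 418] [-80.3, -197.7]
250 blue [195, 417] [-69.7, -197.7]
260 blue [196, 417] [-69.7, -198.1] yel [335, 348] [-148.8, -154.2]
268 blue [197, 416] [-69.8, -197.9] yel [331, 348] [-147.1, -154.3]
w9
228 blue [218, 413] [-82.9, -193.3]
236 blue [212, 418] [-79.1, -196.5]
250 blue [195, 417] [-68.5, -196.5]
260 blue [196, 417] [-68.5, -196.9] yel [335, 348] [-147.5, -153.0]
268 blue [197, 416] [-68.6, -196.7] yel [331, 348] [-145.9, -153.0]
```

servo_tool(
  targets=[
    {"offset": [0,-0.0015,0],"dr": [0,0,0]},
    {"offset": [0,-0.003,0],"dr": [0,0,0]},
    {"offset": [0,-0.003,0],"dr": [0,0,0]},
  ],
)

```text
time_s: 13.62
position: [0.5675, 0.0033, 0.0649]
tcp_rot: [[0.966, 0.258, 0.001], [0.258, -0.966, -0.005], [0.0, 0.005, -1.0]]
force: [0.4, -11.8, -4.3]
opening: 1.002
grasp_force: 6.4
```

servo_tool(
  targets=[
    {"offset": [0,0.004,0],"dr": [0,0,0]},
    {"offset": [0,0.008,0],"dr": [0,0,0]},
    {"offset": [0,0.008,-0.02],"dr": [0,0,0]},
    {"offset": [0,0.008,-0.045],"dr": [0,0,0]},
    {"offset": [0,0.008,-0.077],"dr": [0,0,0]},
    {"offset": [-0.015,0.02,-0.077],"dr": [0,0,0]},
    {"offset": [-0.03,0.04,-0.077],"dr": [0,0,0]},
    {"offset": [-0.0395,0.051,-0.077],"dr": [0,0,0]},
    {"offset": [-0.0395,0.051,-0.077],"dr": [0,0,0]},
    {"offset": [-0.0395,0.051,-0.077],"dr": [0,0,0]},
    {"offset": [-0.0395,0.051,-0.077],"dr": [0,0,0]},
  ],
)

```text
time_s: 14.53
position: [0.542, -0.0523, 0.1422]
tcp_rot: [[0.966, 0.257, 0.001], [0.257, -0.966, 0.001], [0.001, -0.001, -1.0]]
force: [0.6, 0.7, -0.1]
opening: 1.004
grasp_force: 0.0
```

```bash
python3 shot.py wrist:w10; python3 stopm.py w6; python3 stopm.py w10
python3 - <<'E'
from h import *
for t in('w6','w10'):
    d=dict(np.load(f'pics/{t}.npz'));print(t,'red',blobs(d,(0,150,60),(8,255,255),(120,180,640,300),80)[0],'blk',blobs(d,(0,0,0),(180,255,60),(300,200,480,300),80)[0])
d=dict(np.load('pics/w10.npz'))
E
```

```text
14.53 [ 0.542  -0.0523  0.1422] [[0.9665, 0.2568, 0.0006], [0.2568, -0.9665, 0.0008], [0.0007, -0.0006, -1.0]] f [ 0.6  0.7 -0.1] op 1.004 g 0.0
yel [242, 175, 38, 46, 1368] y left/right mm [-193.5, -217.0]
blk [323, 0, 177, 70, 1613] y left/right mm [-243.8, -340.2]
blk [365, 0, 120, 48, 2074] y left/right mm [-266.5, -331.4]
blk [294, 175, 28, 46, 780] y left/right mm [-225.9, -243.0]
blue [165, 158, 168, 63, 7009] y left/right mm [-120.2, -251.2]
blue [365, 161, 21, 57, 1041] y left/right mm [-276.2, -292.6]
yel [140, 15, 19, 82, 1020] y left/right mm [-86.7, -97.3]
yel [140, 30, 47, 81, 910] y left/right mm [-85.6, -112.2]
yel [245, 175, 37, 47, 1361] y left/right mm [-140.4, -163.3]
blk [391, 0, 109, 44, 1227] y left/right mm [-225.7, -284.4]
blk [441, 0, 59, 24, 729] y left/right mm [-252.2, -283.8]
blk [296, 176, 28, 46, 911] y left/right mm [-172.2, -189.4]
blue [167, 159, 169, 63, 7041] y left/right mm [-66.3, -198.5]
blue [428, 161, 29, 58, 1248] y left/right mm [-270.4, -293.0]
w6 red [([271.1, 258.6], [238, 243, 78, 33, 1585])] blk [([307.8, 210.3], [300, 200, 17, 21, 250]), ([322.2, 269.5], [308, 249, 29, 41, 938]), ([420.8, 287.3], [403, 269, 50, 31, 942])]
w10 red [([339.8, 259.1], [307, 243, 78, 33, 1554]), ([171.7, 294.2], [157, 286, 38, 14, 340])] blk [([310.1, 209.9], [300, 200, 19, 22, 340]), ([410.9, 278.5], [380, 250, 78, 50, 1882]), ([312.6, 274.5], [300, 265, 33, 17, 228])]
```

The tab and post geometry matches the start (49.5 vs 49.0 mm) and the travel is about 54 mm, so the stop is in the second notch with the tab fully out. Next is closing the handle.

servo_tool(
  targets=[
    {"offset": [-0.006,0.025,0],"dr": [0,0,0]},
    {"offset": [-0.0116,0.045,0],"dr": [0,0,0]},
    {"offset": [-0.0116,0.0535,0],"dr": [0,0,0]},
    {"offset": [-0.0116,0.0535,0],"dr": [0,0,0]},
    {"offset": [-0.0116,0.0535,0.025],"dr": [0,0,0]},
    {"offset": [-0.0116,0.0535,0.05],"dr": [0,0,0]},
    {"offset": [-0.0116,0.0535,0.07],"dr": [0,0,0]},
    {"offset": [-0.0116,0.0535,0.082],"dr": [0,0,0]},
    {"offset": [-0.0116,0.0535,0.082],"dr": [0,0,0]},
  ],
)

```text
time_s: 15.33
position: [0.5422, -0.1054, 0.0574]
tcp_rot: [[0.966, 0.258, -0.006], [0.258, -0.966, 0.003], [-0.005, -0.005, -1.0]]
force: [-0.2, 0.4, 0.4]
opening: 0.997
grasp_force: 0.0
```

servo_tool(
  targets=[
    {"offset": [0,0,0],"dr": [0,0,0]},
    {"offset": [0,0,0],"dr": [0,0,0]},
    {"offset": [0,0,0],"dr": [0,0,0]},
    {"offset": [0,0,0],"dr": [0,0,0]},
    {"offset": [0,0,0],"dr": [0,0,0]},
    {"offset": [0,0,0],"dr": [0,0,0]},
    {"offset": [0,0,0],"dr": [0,0,0]},
    {"offset": [0,0,0],"dr": [0,0,0]},
    {"offset": [0,0,0],"dr": [0,0,0]},
    {"offset": [0,0,0],"dr": [0,0,0]},
    {"offset": [0,0,0],"dr": [0,0,0]},
    {"offset": [0,0,0],"dr": [0,0,0]},
    {"offset": [0,0,0],"dr": [0,0,0]},
    {"offset": [0,0,0],"dr": [0,0,0]},
  ],
  gripper=0.9,
)

```text
time_s: 16.5
position: [0.5439, -0.1072, 0.06]
tcp_rot: [[0.967, 0.257, -0.001], [0.257, -0.967, 0.001], [-0.0, -0.001, -1.0]]
force: [0.2, 3.8, 0.1]
opening: 0.221
grasp_force: 30.0
```

servo_tool(
  targets=[
    {"offset": [-0.0028,0,0],"dr": [0,0,0]},
    {"offset": [-0.0057,-0.0003,0],"dr": [0,0,0]},
    {"offset": [-0.0114,-0.0012,0],"dr": [0,0,0]},
    {"offset": [-0.017,-0.0027,0],"dr": [0,0,0]},
    {"offset": [-0.0224,-0.0048,0],"dr": [0,0,0]},
    {"offset": [-0.0275,-0.0074,0],"dr": [0,0,0]},
    {"offset": [-0.0323,-0.0105,0],"dr": [0,0,0]},
    {"offset": [-0.0368,-0.0141,0],"dr": [0,0,0]},
    {"offset": [-0.0409,-0.0182,0],"dr": [0,0,0]},
  ],
)

```text
time_s: 17.25
position: [0.505, -0.1066, 0.0603]
tcp_rot: [[0.966, 0.258, 0.011], [0.259, -0.966, -0.01], [0.008, 0.013, -1.0]]
force: [0.2, -19.8, -9.3]
opening: 0.22
grasp_force: 30.0
```

servo_tool(
  targets=[
    {"offset": [-0.002,0,0],"dr": [0,0,0]},
    {"offset": [-0.003,0,0],"dr": [0,0,0]},
    {"offset": [-0.003,0,0],"dr": [0,0,0]},
  ],
)

```text
time_s: 17.5
position: [0.5011, -0.1057, 0.0602]
tcp_rot: [[0.967, 0.256, 0.009], [0.256, -0.967, -0.007], [0.007, 0.009, -1.0]]
force: [3.4, -8.8, -7.0]
opening: 0.215
grasp_force: 30.0
```

```bash
python3 shot.py wrist:w11
python3 - <<'E'
from h import *
d=dict(np.load('pics/w11.npz'));B,m=blobs(d,(0,150,60),(8,255,255),(150,150,400,300),60);print(B)
m[272:]=0
p=cv2.findNonZero(m)[:,0].astype(float)
P=np.array([plane(d,u,v,.056)[:2] for u,v in p]);
c,r=cv2.minEnclosingCircle(cv2.findNonZero(m));print(c,r)
print('centroid',P.mean(0),'leftmost/top',P[np.argmax(P@[.966,.257])],P.min(0),P.max(0))
o=P-P.mean(0);w,V=np.linalg.eigh(o.T@o);v=V[:,1]*-np.sign(V[0,1]);print('axis',v,'handle deg',np.degrees(np.arctan2(v[1],v[0]))%360-194.9,w)
E
```

```text
17.5 [ 0.5011 -0.1057  0.0602] [[0.9666, 0.2561, 0.0087], [0.2562, -0.9666, -0.0066], [0.0067, 0.0086, -0.9999]] f [ 3.4 -8.8 -7. ] op 0.215 g 30.0
[([263.5, 228.0], [218, 188, 109, 85, 3645])]
(273.5, 229.0) 60.46703338623047
centroid [ 0.52362939 -0.06758656] leftmost/top [ 0.54129329 -0.05370919] [ 0.50574479 -0.10278405] [ 0.54142004 -0.04299657]
axis [-0.38711475 -0.92203154] handle deg 52.3249103044007 [0.11405254 0.95803376]
```

The handle stands at about 52° and the pads have slipped about 8 mm off the knob. I'll open to a loose cage, re-centre on the knob and push it round.

servo_tool(
  targets=[
    {"offset": [0,0.003,0],"dr": [0,0,0]},
    {"offset": [0,0.005,0],"dr": [0,0,0]},
    {"offset": [0.003,0.0073,0],"dr": [0,0,0]},
    {"offset": [0.006,0.0073,0],"dr": [0,0,0]},
    {"offset": [0.0102,0.0073,0],"dr": [0,0,0]},
    {"offset": [0.0102,0.0073,0],"dr": [0,0,0]},
    {"offset": [0.0102,0.0073,0],"dr": [0,0,0]},
  ],
  gripper=0.36,
)

```text
time_s: 18.13
position: [0.5091, -0.1055, 0.0601]
tcp_rot: [[0.966, 0.258, 0.0], [0.258, -0.966, -0.0], [0.0, 0.0, -1.0]]
force: [-0.2, -0.5, 1.0]
opening: 0.32
grasp_force: 0.0
```

servo_tool(
  targets=[
    {"offset": [-0.001,-0.004,0],"dr": [0,0,0]},
    {"offset": [-0.0043,-0.0077,0],"dr": [0,0,0]},
    {"offset": [-0.0082,-0.0119,0],"dr": [0,0,0]},
    {"offset": [-0.0117,-0.0165,0],"dr": [0,0,0]},
    {"offset": [-0.0147,-0.0215,0],"dr": [0,0,0]},
    {"offset": [-0.0171,-0.0267,0],"dr": [0,0,0]},
    {"offset": [-0.019,-0.0321,0],"dr": [0,0,0]},
    {"offset": [-0.0203,-0.0377,0],"dr": [0,0,0]},
    {"offset": [-0.0203,-0.0377,0],"dr": [0,0,0]},
  ],
)

```text
time_s: 18.88
position: [0.4777, -0.0737, 0.0601]
tcp_rot: [[0.966, 0.257, -0.002], [0.257, -0.966, 0.001], [-0.002, -0.001, -1.0]]
force: [-0.4, 0.3, -0.0]
opening: 0.32
grasp_force: 0.0
```

servo_tool(
  targets=[
    {"offset": [-0.0005,-0.003,0],"dr": [0,0,0]},
    {"offset": [-0.0006,-0.006,0],"dr": [0,0,0]},
    {"offset": [-0.0006,-0.008,0],"dr": [0,0,0]},
  ],
)

```text
time_s: 19.13
position: [0.4767, -0.0668, 0.0601]
tcp_rot: [[0.966, 0.257, -0.0], [0.257, -0.966, -0.0], [-0.0, -0.0, -1.0]]
force: [-0.5, -3.6, 0.2]
opening: 0.323
grasp_force: 1.2
```

servo_tool(
  targets=[
    {"offset": [0,-0.002,0],"dr": [0,0,0]},
    {"offset": [0,-0.003,0],"dr": [0,0,0]},
    {"offset": [0,-0.003,0],"dr": [0,0,0]},
  ],
)

```text
time_s: 19.38
position: [0.4761, -0.0642, 0.06]
tcp_rot: [[0.966, 0.257, -0.0], [0.257, -0.966, -0.0], [-0.0, 0.0, -1.0]]
force: [-1.3, -2.6, -0.5]
opening: 0.32
grasp_force: 1.5
```

servo_tool(
  targets=[
    {"offset": [0,-0.002,0],"dr": [0,0,0]},
    {"offset": [0,-0.003,0],"dr": [0,0,0]},
    {"offset": [0,-0.003,0],"dr": [0,0,0]},
  ],
)

```text
time_s: 19.63
position: [0.4761, -0.0637, 0.0601]
tcp_rot: [[0.966, 0.259, 0.001], [0.259, -0.966, -0.004], [0.0, 0.004, -1.0]]
force: [-3.0, -13.1, -0.3]
opening: 0.319
grasp_force: 5.9
```

The handle has halted at its closed stop: 0.5 mm of motion for 3 mm commanded, at 13 N. I'll back off to centre, lift and check.

servo_tool(
  targets=[
    {"offset": [0,0.004,0],"dr": [0,0,0]},
    {"offset": [0,0.0065,0],"dr": [0,0,0]},
    {"offset": [0,0.0065,0],"dr": [0,0,0]},
    {"offset": [0,0.0065,0],"dr": [0,0,0]},
    {"offset": [0,0.0065,-0.015],"dr": [0,0,0]},
    {"offset": [0,0.0065,-0.04],"dr": [0,0,0]},
    {"offset": [0,0.0065,-0.07],"dr": [0,0,0]},
    {"offset": [0,0.0065,-0.1],"dr": [0,0,0]},
    {"offset": [0,0.0065,-0.13],"dr": [0,0,0]},
    {"offset": [0,0.0065,-0.16],"dr": [0,0,0]},
    {"offset": [0,0.0065,-0.19],"dr": [0,0,0]},
    {"offset": [0.01,0.0065,-0.22],"dr": [0,0,0]},
    {"offset": [0.02,0.0065,-0.23],"dr": [0,0,0]},
    {"offset": [0.02,0.0065,-0.23],"dr": [0,0,0]},
    {"offset": [0.02,0.0065,-0.23],"dr": [0,0,0]},
  ],
)

```text
time_s: 20.88
position: [0.4961, -0.0618, 0.2901]
tcp_rot: [[0.966, 0.258, 0.0], [0.258, -0.966, 0.0], [0.0, -0.0, -1.0]]
force: [-0.2, -0.3, -0.4]
opening: 0.321
grasp_force: 0.0
```

```bash
python3 shot.py wrist:w12; python3 stopm.py w12
python3 - <<'E'
from h import *
for t in ('w1','w12'):
    d=dict(np.load(f'pics/{t}.npz'));B,m=blobs(d,(0,150,60),(8,255,255),(285,160,345,262),60);print(t,B)
    P=np.array([plane(d,u,v,.055)[:2] for u,v in cv2.findNonZero(m)[:,0]]);o=P-P.mean(0);w,V=np.linalg.eigh(o.T@o);v=V[:,1]*-np.sign(V[0,1]);print('handle deg',np.degrees(np.arctan2(v[1],v[0]))%360-194.9)
    print('knob blob',blobs(d,(0,0,0),(180,255,60),(285,200,345,265),60)[0])
    for n,lo,hi,z in (('tin',(18,120,60),(32,255,255),.072),('wood',(8,40,120),(22,170,255),.036)):
        print(n,[(c,plane(d,*c,z).round(4).tolist()) for c,s in blobs(d,lo,hi,(0,0,420,130),600)[0]])
E
```

```text
20.88 [ 0.4961 -0.0618  0.2901] [[0.9662, 0.2579, 0.0002], [0.2579, -0.9662, 0.0002], [0.0002, -0.0001, -1.0]] f [-0.2 -0.3 -0.4] op 0.321 g 0.0
yel [177, 21, 56, 63, 728] y left/right mm [-45.3, -99.0]
yel [279, 122, 19, 26, 409] y left/right mm [-140.4, -159.8]
blk [349, 0, 151, 60, 932] y left/right mm [-209.7, -351.2]
blk [380, 0, 120, 40, 1833] y left/right mm [-238.4, -350.0]
blk [308, 122, 18, 26, 215] y left/right mm [-170.0, -188.2]
blk [294, 221, 40, 19, 442] y left/right mm [-153.5, -197.1]
blue [222, 114, 112, 44, 3039] y left/right mm [-66.0, -197.8]
blue [398, 116, 17, 40, 494] y left/right mm [-273.0, -293.0]
w1 [([307.0, 209.0], [296, 188, 21, 49, 642])]
handle deg 4.371551455939084
knob blob [([293.9, 212.4], [286, 208, 15, 10, 66]), ([290.4, 225.2], [285, 221, 13, 10, 106]), ([306.3, 246.1], [285, 235, 34, 24, 416])]
tin [([193.4, 81.6], [0.6225, 0.0883, 0.072])]
wood [([70.4, 27.1], [0.6486, 0.2436, 0.036]), ([15.6, 61.2], [0.5987, 0.3029, 0.036]), ([336.1, 69.0], [0.6778, -0.0546, 0.036]), ([182.3, 88.5], [0.6153, 0.1141, 0.036])]
w12 [([325.0, 194.3], [315, 173, 21, 50, 658])]
handle deg 0.3594623947268758
knob blob [([311.1, 204.2], [300, 200, 19, 14, 76]), ([303.5, 213.8], [295, 207, 21, 17, 179]), ([317.4, 234.6], [294, 221, 40, 27, 567])]
tin [([212.2, 64.5], [0.617, 0.0914, 0.072])]
wood [([30.4, 47.1], [0.5869, 0.3051, 0.036]), ([355.7, 51.4], [0.6769, -0.05, 0.036]), ([210.6, 59.1], [0.627, 0.1069, 0.036])]
```

The handle reads 0.4° (closed), the stop is at about +53 mm with the tab out (48.8 mm pinch), and the tin and wedge show no sign of having been moved. Handing in.

```bash
python3 -c "
from rig import ticket;print(ticket.hand_in())"
```

```text
the job is handed in; nothing more can be done
None
```

The job is handed in: the stop clicked into its next notch about 54 mm towards the red end with the tab sprung out, and the handle is back at its closed stop with the arm clear, at about 21 s of robot time; the wrist camera showed the tin and wedge unmoved, but I did not re-check the other bystanders or get a verdict back.

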